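# Swap in a spare relay and pull the failed one with the puller tongs

### The arm

A 6-joint arm with a two-finger parallel gripper is mounted at the origin on a cart in front of the work surface, level with it; the furniture and walls round the work are solid. World frame = base frame: x ahead of the robot, y to its left, z up, the work surface at z = 0. Lengths are in mm, angles in rad, forces in N, time in s.
With the tool pointing down it reaches from about 350 to 975 mm from the base axis. Payload 7.1 kg.
Tool frame: the origin (TCP) lies between the finger pads; the fingertips stand 14 mm ahead of it and the grasp point (between the pads) lies 5 mm behind it; z points along the fingers, y is the line along which they close (so a half turn about z gives the same grasp; the last joint's range is limited). The gripper opens to 88 mm and grips with 3 to 60 N. Pads are 20 mm wide; open, the fingers measure 115 mm over their backs; the gripper's body (75 mm by 178 mm) begins 61 mm behind the grasp point.
Start: joints at [1.322, 0.423, 1.63, -0, 1.089, -0.019], TCP at [142.333, 608.561, 236.675] pointing down, gripper open.
Joint ranges: [-3, 3], [-0.9, 2.11], [0.09, 2.58], [-1.31, 4.45], [0.11, 2.69], [-2.54, 2.54]. Speed limits (rad/s): [2.39, 2.39, 3.01, 3.14, 3.14, 3.14].

### API

Orientations are given as a rotation vector (axis times angle).
In Python, from workcell import ctrl gives the robot as it stands. The module is installed in compiled form; this text tells all that it offers.
- The arm moves only by the tool servo_tool, never from a script. Its argument "plan" is a list of rows, each a list of 3 entries, a list of its own where there are three numbers: the closure, from 0 (fully open) to 1 (shut), then the shift along the world's x, y, z in mm, then the turn about the world's z in degrees. In form: [[hand, [x, y, z], yaw], ...]. A call has 1 to 10 rows; each row is the pose to reach, as a shift and turn from the pose commanded when the call began; what a row does not reach only later rows make up. A row lasts 1/12 s, in which the tool goes at most 41.7 mm and 7.16 degrees, less where a joint would pass 70% of its speed; a pose out of reach is approached as far as the arm can. A call with a gripper value outside its range is refused whole. The fingers move at their own pace and stop on an object; the grip force is fixed at half the most. Time passes only in rows, so rows that repeat a pose let the fingers close. It gives the time, the measured TCP pose, the force, the opening and the grip force at its end, in the units of the state.
- ctrl.get_obs(): the state, without advancing time (a new reading comes with each control period).
- ctrl.get_image(name): name is "side" or "top"; returns the picture (480x640x3 uint8, blue, green, red); there is no depth.
- ctrl.camera_info(name): a dict with "fovy" (degrees; the focal length in pixels is half the picture's height over the tangent of half this angle, whatever the lens; pixels are square), "cx", "cy" (the principal point, pixels), "rvec" (rotation vector, rad) and "tvec" (3), from world to camera coordinates, as OpenCV has them. Camera axes: x right, y down, z forward; pixel columns grow to the right and rows downward; lengths in mm; the calibration is good to about 2 mm. A picture is of the moment at which its call begins. camera_info takes no time and is no camera call.
- ctrl.close_job(): hands the job in; it is judged then, once.
The state is a dict: "t": time; "qpos": joint angles; "qvel": joint speeds; "joint_torque": joint torques, N m; "ee_pos": TCP position; "orientation": TCP orientation; "ft_force": force on the tool from outside, world axes, zero at the start; "moment": the same for the moment, N m; "width": finger opening in mm; "grasp_force": force on a finger pad.
Only numpy, scipy, OpenCV 4.12 (cv2) and the standard library are available. Lean on these libraries where they do the work, as an engineer would, in place of code of your own. Each camera call takes 0.05 s, during which the arm holds its last target. There are 200 camera calls.

### The job

The tall relay on this panel has failed and its contacts may still carry a charge, so it must be drawn with the insulated puller tongs and never be touched by the fingers. First, so that the circuit is not left without a relay, plug the spare relay that stands on the bench fully home into the empty socket and let go of it; then take the tongs out of the wooden block by gripping both their arms, squeeze their jaws onto the tall relay, draw it up out of its socket, and finish still squeezing the tongs with the relay held upright and still in the jaws, its foot at least 10 cm above the bench. Leave the other plugged-in relay seated and the screw tin, the solder spool and the roll of tape where they are.

Things in the scene. Friction and masses are not known exactly. Their poses are not given: they have to be found in the camera images.
- panel: grey steel back plate, 130 (x) x 210 (y) x 3 mm, fixed flat on the bench; origin at the centre of its underside. A rail along its y axis carries three equal relay sockets at y = -42, 0 and +42 mm, their axes parallel to the panel's; beyond the row at each end a plastic end stop 30 mm high; at x = +53 mm a brass bar, top 18 mm above the bench
- socket_free: the EMPTY socket; its place in the row varies. Black plastic, fixed, 75 (x) x 34 (y) mm; origin at the centre of its underside, 8 mm above the bench. The screw terminals on its x sides are up to 18 mm, the middle (40 mm in x) 26 mm above the origin
- socket_mouth (a point): centre of the mouth of the empty socket's hole, in its top face, 34 mm above the bench. The hole is rectangular, 22.5 mm (along x) x 18.5 mm (along y), 14 mm deep, with a 1.5 mm bevel round the mouth
- socket_old: the equal socket that holds the failed relay; its place in the row varies; origin at the centre of its underside, 8 mm above the bench
- spare_relay: spare relay, loose, standing on its plug on the bench; clear box with a copper coil, black foot, 50 g. Body 28 (x) x 24 (y) x 36 mm; below it a bevelled plug 20 (x) x 16 (y) x 12 mm. Origin at the centre of the plug's underside, z up. Goes in with its x along the socket's x, either way round; home, the body rests on the socket and the origin is 12 mm below the mouth. Grasp across the 28 mm
- old_relay: failed relay, 67 g: like the spare but taller (body 28 x 24 x 48 mm, same plug, 60 mm in all); loose, plugged home, its x along the socket's x; origin at the centre of the plug's underside, 22 mm above the bench at the start, top at 82 mm. Only its weight and friction hold it in the socket. Only the tongs may touch it; the room for their jaws is on its x sides
- good_relay: the other plugged-in relay, equal to the spare, loose, top 70 mm above the bench; origin at the centre of the plug's underside. To be left seated
- tool_block: wooden block 92 (x) x 64 (y) x 40 mm, fixed; origin at the centre of its underside. The tongs stand loosely in its mortise: 60 (x) x 21 (y) mm, 34 mm deep, centred at y = -8 mm. Five driver bits at y = +21 mm reach 54 mm above the bench
- tongs: grey nylon spring tongs, 60 g, upright in the block, jaws down. Origin midway between the jaw tips, 6 mm above the bench at the start; z up to the bow, whose top is at z = 107 mm; the jaws close along x. Jaws 18 mm wide (y), lined inside from z = 0 to 22 mm, 44 mm apart at the tips when free. Arms hinge at z = 96 mm, x = +-11 mm
- tongs_grip (a point): point between the arms, 58 mm above the jaw tips (tongs z), where to grip with the fingers pointing down and closing along the tongs' x. Flat ribbed plates, 20 mm wide, cover the outside of the arms from z = 34 to 80 mm; free they are 46 mm apart over the outside at z = 58 mm and 50 mm at z = 39 mm; parallel and 40 mm apart with a 28 mm part in the jaws
- tongs_arm (a joint): closing angle of each tongs arm, rad: 0 free, 0.086 with the jaws on a 28 mm part, 0.20 limit. The arms spring open: about 5 N on each plate starts to close them, 10 N brings them to 28 mm, 40 N then gives about 13 N at the jaws. Squeezed lightly, to 46 mm over the plates at z = 39 mm, the tongs can be carried with jaws still 38 mm apart
- screw_tin: tin, 68 mm wide, 44 mm high, bystander, origin under its centre
- solder_spool: spool, 64 mm wide, 61 mm high, bystander, origin under its centre
- black_tape: roll of tape lying flat, 60 mm wide, 19 mm high, bystander, origin under its centre
There are look-alikes about, which are no part of the job. What is shaped like the old_relay but red or yellow is not meant. What is shaped like the spare_relay but green or pink is not meant.

How it is judged (in metres and radians):
On the way, in this order (a step that is already met when the one before it is completed fails the run):
1. the spare relay is fully home in the empty socket and released, with the failed one still in place (z of spare_relay in the frame of socket_free below 0.016 m and horizontal distance between spare_relay and socket_free below 0.0025 m and angle between the x axis of spare_relay and the x axis of socket_free, either way round below 0.12 rad and angle between spare_relay's own z axis and vertical below 0.08 rad and contact force between the fingers and spare_relay below 0.05 N and z of old_relay in the frame of socket_old below 0.019 m), for 0.2 s.
2. the tongs are out of the block, held by the fingers, with the failed relay still in place (z of tongs in the frame of tool_block above 0.045 m and contact force between the fingers and tongs above 1 N and z of old_relay in the frame of socket_old below 0.019 m), for 0.1 s.
3. the failed relay is clear of its socket, carried by the tongs (z of old_relay in the frame of socket_old above 0.064 m and contact force between tongs and old_relay above 2 N and contact force between the fingers and tongs above 4 N and contact force between the fingers and old_relay below 0.3 N and angle between old_relay's own z axis and vertical below 0.35 rad), for 0.2 s.
At the end, for the whole second after the job is handed in: spare released, home in the socket (2 mm in height, 2.5 mm sideways, upright); gripper squeezes the tongs (4 N), jaws the failed relay (2 N): upright within 20 degrees, at rest, foot over 85 mm up, untouched by fingers; other relay within 4 mm, bystanders within 20 mm of their places (all of step 3 and z of spare_relay in the frame of socket_free below 0.016 m and horizontal distance between spare_relay and socket_free below 0.0025 m and angle between the x axis of spare_relay and the x axis of socket_free, either way round below 0.12 rad and angle between spare_relay's own z axis and vertical below 0.08 rad and contact force between the fingers and spare_relay below 0.05 N and height (world z) of old_relay above 0.085 m and linear speed of old_relay below 0.03 m/s and contact force between old_relay and socket_old below 0.05 N and value of joint tongs_arm between 0.05 and 0.12 rad and distance of good_relay from where it was at the start of the episode below 0.004 m and distance of each of screw_tin, solder_spool, black_tape from where it was at the start of the episode below 0.02 m); the arm keeps its last pose, push and grip.
It fails at once if a finger touches the failed relay (contact force between the fingers and old_relay above 0.5 N).
It fails at once if the failed relay is drawn before the spare is plugged in (z of old_relay in the frame of socket_old above 0.026 m and z of spare_relay in the frame of socket_free above 0.02 m).
It fails at once if the other relay is pulled up or knocked out (distance of good_relay from where it was at the start of the episode above 0.008 m).
It fails at once if a bystander is pushed away (distance of any of screw_tin, solder_spool, black_tape from where it was at the start of the episode above 0.03 m).
It also fails if it takes over 61 s, if anything falls off the work surface, if the arm or the gripper's body presses on something with over 40 N, if the wrist force passes 120 N, or if a joint passes its speed limit or range.

## Working session

There is one attempt and no reset: what is moved stays moved. The work goes in short steps, Python scripts to look and compute and a tool call to move; the robot and the scene stay as the last step left them, time stands still between calls to the robot, and variables do not carry over. Pictures are saved under pics/ and viewed, at most 12 in all, crops included, and the job is handed in when it is done.

Besides the shell and the picture viewer there is one more tool, called after ">>>" by a JSON object that holds its "method" and its "body". servo_tool: Moves the arm, as the interface text tells. Its arguments: {"type":"object","properties":{"plan":{"type":"array"}},"required":["plan"]}

```bash
mkdir -p pics; python3 - <<'E'
from workcell import ctrl
import cv2
o=ctrl.get_obs(); print(o)
for n in("top","side"):
    print(n,ctrl.camera_info(n)); cv2.imwrite(f"pics/{n}0.png",ctrl.get_image(n))
E
```

```text
{'t': 0.0, 'qpos': array([ 1.32199698e+00,  4.23830576e-01,  1.63065508e+00,  9.78714979e-06,
        1.08857900e+00, -1.90210219e-02]), 'qvel': array([ 5.42567458e-04, -1.61573623e-04, -1.35117061e-03,  3.46646958e-04,
        1.22051010e-03,  8.32532887e-05]), 'joint_torque': array([-1.53462039e-03, -5.44621825e+01, -2.73671132e+01,  6.44052937e-02,
        2.28779681e-02, -9.56968529e-05]), 'ee_pos': array([142.21058646, 608.08170111, 235.92179774]), 'orientation': array([-3.60124920e-01, -3.12067628e+00,  2.28955771e-03]), 'ft_force': array([-0.12777241,  0.2594518 , -0.19409071]), 'moment': array([-0.01095916, -0.0442141 ,  0.01655813]), 'grasp_force': 0.0, 'width': 87.70322712647086}
top {'fovy': 45.35877663666176, 'cx': 339.0099717165303, 'cy': 237.52565430858894, 'rvec': array([ 2.14539161, -2.1713291 ,  0.09758445]), 'tvec': array([ -30.17604646,  550.9588219 , 1408.78476095])}
side {'fovy': 53.53008523245447, 'cx': 324.75655905989527, 'cy': 241.2966976509483, 'rvec': array([ 0.4569702 , -2.56042637,  1.43776471]), 'tvec': array([508.79921403, 207.9952982 , 760.37146083])}
```

View pics/top0.png

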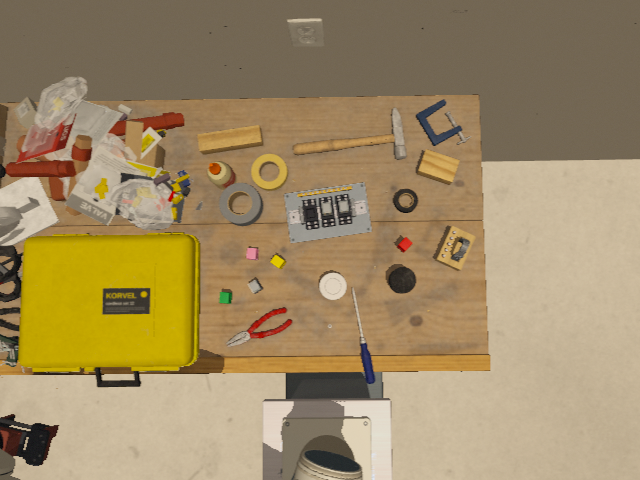

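View pics/side0.png

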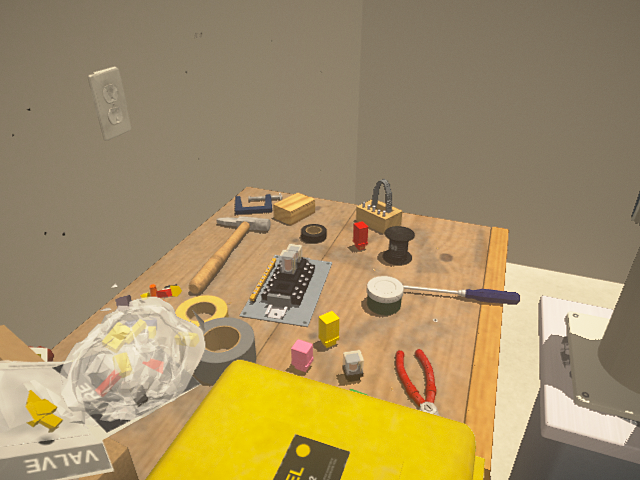

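Top view: panel around (328,212), spare relay (grey) at (255,286), tongs block at (456,247), tin (333,286), spool (402,279), tape (405,201). Side view: spare at (353,365), panel (287,290), tongs (381,200). Enlarging for measurements.

```bash
cat > h.py <<'E'
import numpy as np, cv2
from workcell import ctrl
def cam(n):
    c=ctrl.camera_info(n); f=240/np.tan(np.radians(c['fovy'])/2)
    return np.array([[f,0,c['cx']],[0,f,c['cy']],[0,0,1.]]),c['rvec'],c['tvec']
def proj(n,P):
    K,r,t=cam(n); return cv2.projectPoints(np.float64(P).reshape(-1,1,3),r,t,K,None)[0].reshape(-1,2)
def ray(n,uv,z):
    K,r,t=cam(n); R=cv2.Rodrigues(r)[0]; c=-R.T@t
    uv=np.float64(uv).reshape(-1,2); d=np.c_[uv,np.ones(len(uv))]@np.linalg.inv(K).T@R
    return c+d*((z-c[2])/d[:,2])[:,None]
def crop(img,u,v,w,h,s): return cv2.resize(img[v:v+h,u:u+w],None,fx=s,fy=s,interpolation=cv2.INTER_CUBIC)
E
python3 - <<'E'
from h import *
t=cv2.imread('pics/top0.png');s=cv2.imread('pics/side0.png')
A=np.hstack([crop(t,280,178,100,70,4),crop(t,430,220,50,70,4),crop(t,240,266,50,70,4)])
B=np.hstack([crop(s,236,230,100,100,3),crop(s,350,175,60,100,3),crop(s,330,335,60,100,3)])
B=cv2.copyMakeBorder(B,0,0,0,800-B.shape[1],0)
cv2.imwrite('pics/c0.png',np.vstack([A,B]))
print(ray('top',[(255,286),(328,212),(456,247),(333,286),(402,279),(405,201)],20).round())
print([(-np.asarray(cv2.Rodrigues(cam(n)[1])[0].T@cam(n)[2])).round() for n in('top','side')])
E
```

```text
[[ 432.  175.   20.]
 [ 617.   -9.   20.]
 [ 524. -330.   20.]
 [ 430.  -20.   20.]
 [ 445. -193.   20.]
 [ 642. -205.   20.]]
[array([ 397.,  -60., 1459.]), array([292., 683., 573.])]
```

View pics/c0.png

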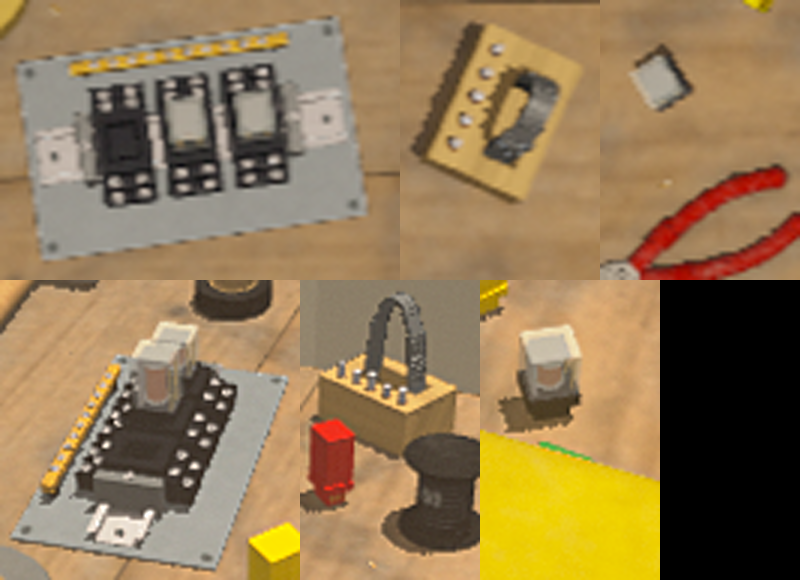

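Crops: the empty socket is the left (+y) one, crop pixel (125,143); relays in the middle and right; the spare at crop (660,80) is rotated about 40°; tongs bow at (525,115). Now fitting poses and overlaying wireframes.

```bash
cat >> h.py <<'E'
from scipy.optimize import least_squares
def T(p,L):
    x,y,a=p; c,s=np.cos(a),np.sin(a); L=np.float64(L).reshape(-1,3)
    return np.c_[x+c*L[:,0]-s*L[:,1],y+s*L[:,0]+c*L[:,1],L[:,2]]
def fit(p0,obs):  # obs: list of (cam, local pts, pixels)
    f=lambda p:np.concatenate([(proj(n,T(p,L))-np.float64(U)).ravel() for n,L,U in obs])
    r=least_squares(f,p0,x_scale=[10,10,.1],loss='soft_l1'); return r.x,r.fun.reshape(-1,2)
def box(cx,cy,lx,ly,z0,z1):
    q=[(cx+i*lx/2,cy+j*ly/2) for i,j in((-1,-1),(1,-1),(1,1),(-1,1))]
    return [[(*a,z) for a in q+q[:1]] for z in(z0,z1)]+[[(*a,z0),(*a,z1)] for a in q]
def draw(img,n,p,lines,o,s,col):
    for l in lines:
        q=(proj(n,T(p,l))-o+.5)*s-.5
        cv2.polylines(img,[np.int32(np.round(q*16))],False,col,1,cv2.LINE_AA,4)
E
python3 - <<'E'
from h import *
def px(P,ox,oy,u,v,s): P=np.float64(P)-(ox,oy); return (P+.5)/s-.5+(u,v)
pc=[(65,105,3),(65,-105,3),(-65,-105,3),(-65,105,3)]
ut=px([(18,62),(337,17),(365,212),(45,260)],0,0,280,178,4)
us=px([(125,355),(287,377),(205,570),(11,540)],0,280,236,230,3)
# side: far edge corners -> x+,y- ; x-,y- ; x-,y+ ; x+,y+
sid=[(65,-105,3),(-65,-105,3),(-65,105,3),(65,105,3)]
for ob in ([('top',pc,ut)],[('side',sid,us)],[('top',pc,ut),('side',sid,us)]):
    p,r=fit([617,-9,.14],ob); print(p.round(3),r.round(1).tolist())
# block
b=[(-46,32,40),(46,32,40),(46,-32,40),(-46,-32,40)]
ub=px([(482,24),(580,66),(520,200),(426,155)],400,0,430,220,4)
ubs=px([(320,376),(362,352),(455,386),(404,416)],300,280,350,175,3)
# bits side (y=+21) is the left/upper-left in top image: (482,24)-(426,155)
for k,L in(('A',[(46,32,40),(46,-32,40),(-46,-32,40),(-46,32,40)]),):
    a,r=fit([524,-330,-.4],[('top',L,ub)]);print(k,a.round(3),r.round(1).tolist())
# side: bits edge faces camera: left corner (320,376) , back(362,352), right(455,386)?, front(404,416)
    S=[(46,32,40),(46,-32,40),(-46,-32,40),(-46,32,40)]
    bb,r=fit(a,[('side',S,ubs)]);print(bb.round(3),r.round(1).tolist())
t=cv2.imread('pics/top0.png');s=cv2.imread('pics/side0.png')
sp,r=fit([432,175,.7],[('side',[(14,-12,48),(-14,-12,48),(-14,12,48),(14,12,48)],px([(520,333),(575,326),(580,348),(525,357)],480,280,330,335,3))]);print(sp.round(3),r.round(1).tolist())
R=[]
for n,im,o,w,h in(('top',t,(238,270),36,30),('side',s,(333,340),36,30)):
    o=np.array(o);c=crop(im,*o,w,h,10);R.append(c)
A=np.hstack(R)
R=[]
for n,im,o,w,h in(('top',t,(295,188),72,45),('side',s,(255,240),72,45)):
    o=np.array(o);c=crop(im,*o,w,h,5)
    for y,H,col in((0,60,(0,0,255)),(-42,60,(0,0,255)),(0,48,(0,255,0)),(-42,48,(0,255,0))):
        draw(c,n,p,box(0,y,28,24,22+H,22+H)[:1],o,5,col)
    draw(c,n,p,box(0,42,22.5,18.5,34,34)[:1]+box(0,0,130,210,3,3)[:1],o,5,(255,0,255))
    R.append(c)
A=np.vstack([A,np.hstack(R)]); print(A.shape)
cv2.imwrite('pics/c1.png',A)
E
```

```text
[ 6.19741e+02 -7.42500e+00  1.32000e-01] [[-0.6, -0.1], [0.4, -0.5], [0.9, 0.4], [-0.6, 0.2]]
[ 6.19987e+02 -5.69700e+00  1.09000e-01] [[-2.2, -0.2], [1.4, 0.5], [2.0, 0.3], [-1.7, -1.3]]
[ 6.19701e+02 -6.48100e+00  1.25000e-01] [[-0.8, -0.3], [0.2, -0.3], [0.4, 0.7], [-1.2, -0.1], [-2.8, -0.2], [1.0, -0.0], [3.4, -0.2], [-0.7, -1.0]]
A [ 5.21163e+02 -3.23763e+02 -4.41000e-01] [[0.5, -0.4], [-0.2, -0.2], [0.0, 0.1], [-0.4, 0.5]]
[ 5.24262e+02 -3.23553e+02 -4.07000e-01] [[-1.7, 0.3], [0.8, -0.1], [-0.3, 0.3], [0.5, -0.5]]
[4.32944e+02 1.72715e+02 4.26000e-01] [[0.0, -2.6], [-0.3, -1.2], [0.2, 2.9], [0.0, 0.9]]
(525, 720, 3)
```

View pics/c1.png

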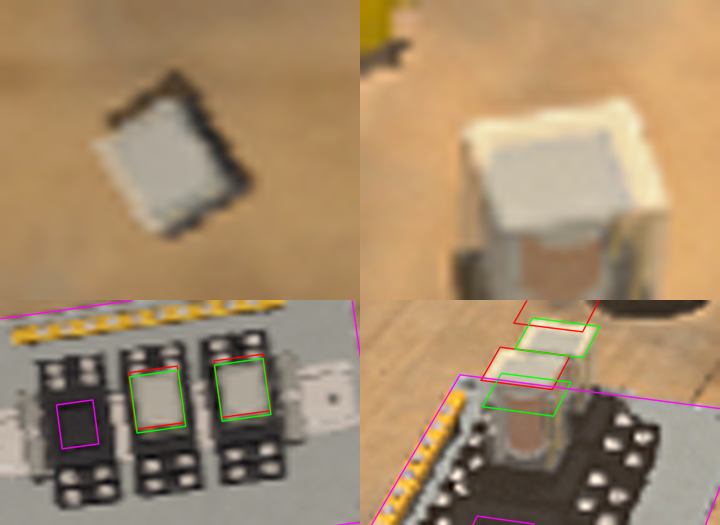

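Old relay is the middle one (red z=82 outline matches in the side view), good relay on the right, empty socket on the left. Spare's top-face corners: top crop (93,145),(168,95),(228,180),(158,235), its long axis about 36° from x.

```bash
python3 - <<'E'
from h import *
def px(P,u,v,s): return (np.float64(P)+.5)/s-.5+(u,v)
C=[(14,12,48),(14,-12,48),(-14,-12,48),(-14,12,48)]
ut=px([(93,145),(168,95),(228,180),(158,235)],238,270,10)
us=px([(128,230),(103,130),(270,98),(308,200)],333,340,10)
for sw in(0,1):
  L=[(14,12,48),(14,-12,48),(-14,-12,48),(-14,12,48)] if not sw else [(12,14,48),(12,-14,48),(-12,-14,48),(-12,14,48)]
  for ob in([('top',L,ut)],[('side',L,us)],[('top',L,ut),('side',L,us)]):
    p,r=fit([433,173,.6],ob);print(sw,p.round(3),r.round(1).tolist(),(r**2).sum().round(2))
E
```

```text
0 [431.81  173.59    0.622] [[-0.4, 0.1], [0.1, -0.7], [0.7, 0.1], [-0.3, 0.4]] 1.26
0 [432.743 174.736   0.546] [[0.2, 0.3], [-0.9, -1.0], [0.1, -0.3], [0.4, 0.7]] 2.7
0 [432.472 174.333   0.573] [[-0.6, -0.5], [0.1, -0.9], [0.3, 0.1], [-1.0, 0.1], [0.7, 0.4], [-0.8, -0.9], [0.1, -0.6], [0.8, 0.4]] 5.55
1 [431.649 173.808   0.586] [[-0.6, 1.1], [1.4, -0.3], [0.7, -0.8], [-1.8, 0.2]] 7.87
1 [432.685 174.541   0.49 ] [[1.3, 0.8], [0.6, -2.5], [-0.8, -0.8], [-0.9, 2.2]] 16.03
1 [432.259 174.307   0.524] [[-0.8, 0.4], [1.6, -0.5], [0.5, -0.5], [-2.4, -0.2], [2.0, 0.9], [0.6, -2.4], [-0.9, -1.0], [-0.3, 1.9]] 26.19
```

>>> {"method": "servo_tool", "body": {"plan": [[0.2, [290, -434, 0], -42.4], [0.2, [290, -434, 0], -42.4], [0.2, [290, -434, 0], -42.4], [0.2, [290, -434, 0], -42.4], [0.2, [290, -434, 0], -42.4], [0.2, [290, -434, 0], -42.4], [0.2, [290, -434, 0], -42.4], [0.2, [290, -434, 0], -42.4], [0.2, [290, -434, 0], -42.4], [0.2, [290, -434, 0], -42.4]]}}

```text
t: 0.93
ee_pos: [374.3, 260.2, 236.6]
orientation: [-1.464, -2.78, 0.0]
ft_force: [1.2, 0.2, 0.1]
width: 70.2
grasp_force: 0.0
```

>>> {"method": "servo_tool", "body": {"plan": [[0.2, [58, -86, 0], 0], [0.2, [58, -86, 0], 0], [0.2, [58, -86, 0], 0], [0.2, [58, -86, -100], 0], [0.2, [58, -86, -100], 0], [0.2, [58, -86, -100], 0], [0.2, [58, -86, -100], 0], [0.2, [58, -86, -100], 0]]}}

```text
t: 1.6
ee_pos: [431.3, 175.9, 136.1]
orientation: [-1.464, -2.778, 0.003]
ft_force: [0.6, 0.8, 0.1]
width: 70.2
grasp_force: 0.0
```

```bash
python3 - <<'E'
from h import *
o=ctrl.get_obs(); print(o['ee_pos'],o['width'])
t=ctrl.get_image('top');s=ctrl.get_image('side')
cv2.imwrite('pics/top1.png',t);cv2.imwrite('pics/side1.png',s)
e=o['ee_pos']; R=cv2.Rodrigues(o['orientation'])[0]
# fingertip pad inner corners
P=np.array([e+R@np.array([sx*10,sy*o['width']/2,14]) for sx,sy in((-1,-1),(1,-1),(1,1),(-1,1))])
A=[]
for n,im,oo in(('top',t,(225,255)),('side',s,(315,305))):
    oo=np.array(oo);c=crop(im,*oo,66,80,6)
    draw(c,n,(432.3,174.2,.6),box(0,0,28,24,12,48),oo,6,(0,255,0))
    draw(c,n,(0,0,0),[P[[0,1]],P[[2,3]],[e]],oo,6,(0,0,255)); A.append(c)
cv2.imwrite('pics/c2.png',np.hstack(A))
E
```

```text
[431.27682715 175.86633769 136.11483548] 70.19612061194547
```

View pics/c2.png

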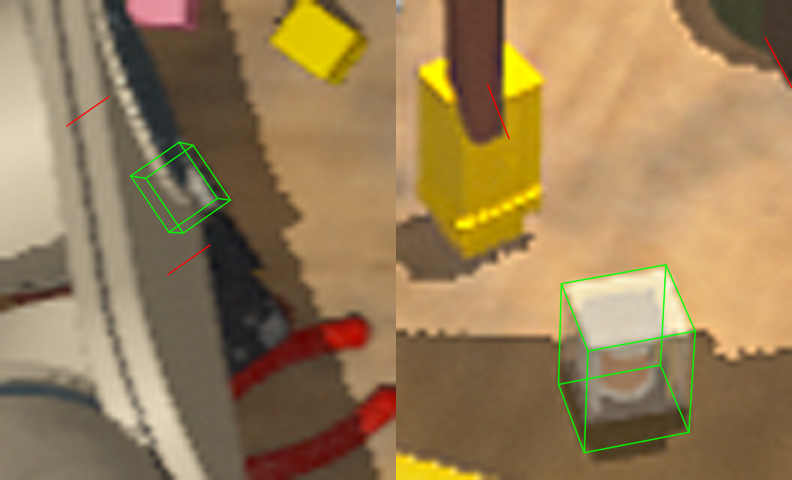

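The spare's wireframe lies well on it in the side view (crop 560–690, 265–450); descending.

>>> {"method": "servo_tool", "body": {"plan": [[0.3, [1, -1.7, -40], 0], [0.3, [1, -1.7, -80], 0], [0.3, [1, -1.7, -102], 0], [0.3, [1, -1.7, -102], 0], [0.3, [1, -1.7, -102], 0], [0.8, [1, -1.7, -102], 0], [0.8, [1, -1.7, -102], 0], [0.8, [1, -1.7, -102], 0], [0.8, [1, -1.7, -102], 0], [0.8, [1, -1.7, -102], 0]]}}

```text
t: 2.53
ee_pos: [433.4, 174.6, 35.6]
orientation: [1.464, 2.778, 0.002]
ft_force: [-0.0, -0.3, -0.2]
width: 31.3
grasp_force: 0.1
```

>>> {"method": "servo_tool", "body": {"plan": [[0.8, [0, 0, 0], 0], [0.8, [0, 0, 0], 0], [0.8, [0, 0, 0], 0], [0.8, [0, 0, 0], 0]]}}

```text
t: 2.87
ee_pos: [433.2, 174.5, 35.3]
orientation: [1.464, 2.779, 0.001]
ft_force: [-1.4, -0.4, 9.6]
width: 28.3
grasp_force: 30.0
```

>>> {"method": "servo_tool", "body": {"plan": [[0.8, [0, 0, 35], 0], [0.8, [0, 0, 70], 0], [0.8, [0, 0, 100], 0], [0.8, [181, -140, 100], -27], [0.8, [181, -140, 100], -27], [0.8, [181, -140, 100], -27], [0.8, [181, -140, 100], -27], [0.8, [181, -140, 100], -27], [0.8, [181, -140, 100], -27], [0.8, [181, -140, 100], -27]]}}

```text
t: 3.7
ee_pos: [617.4, 31.5, 134.8]
orientation: [2.075, 2.355, 0.003]
ft_force: [-0.7, -0.4, -0.3]
width: 28.1
grasp_force: 30.0
```

```bash
python3 - <<'E'
from h import *
o=ctrl.get_obs(); e=o['ee_pos'];print(e,o['width'],o['grasp_force'])
rv=o['orientation']; yaw=2*np.arctan2(rv[1],rv[0])-np.pi/2; yaw=(yaw+np.pi/2)%np.pi-np.pi/2; print(yaw)
t=cv2.imread('pics/top0.png');s=ctrl.get_image('side');cv2.imwrite('pics/side2.png',s)
s0=cv2.imread('pics/side0.png')
p=(619.8,-6.9,.132)
A=[]
for n,im,oo in(('top',t,(295,185)),('side',s0,(242,265)),('side',s,(242,210))):
    oo=np.array(oo);k=7; w,h=(38,80) if n=='top' else (38,80)
    c=crop(im,*oo,w,h,k)
    if im is s: draw(c,n,(e[0],e[1],yaw),box(0,0,28,24,e[2]-34+12,e[2]-34+48),oo,k,(0,255,0))
    else:
        draw(c,n,p,box(0,42,22.5,18.5,34,34)[:1]+box(0,42,40,34,34,34)[:1]+box(0,42,75,34,26,26)[:1],oo,k,(0,255,255))
        draw(c,n,p,box(0,0,130,210,3,3)[:1],oo,k,(255,0,255))
    A.append(c)
cv2.imwrite('pics/c3.png',np.hstack(A))
E
```

```text
[617.43765717  31.49135407 134.82512075] 28.072020152929003 29.989109337329865
0.1265039953148701
```

View pics/c3.png

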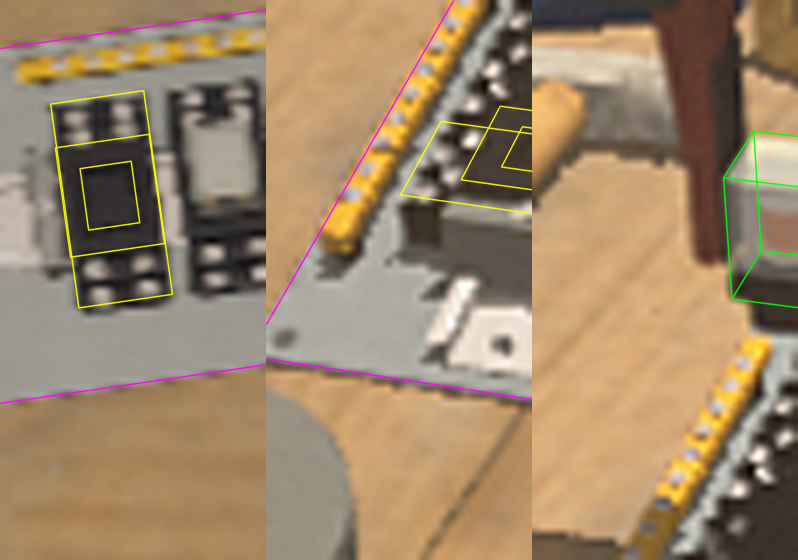

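The relay overlay in the side view matches the held spare (crop 724–798, 130–300), and the socket outline lies well in the top view (hole centre at crop (110,196)).

>>> {"method": "servo_tool", "body": {"plan": [[0.8, [0, 0, 0], 0], [0.8, [0, 0, -30], 0], [0.8, [0, 0, -40], 0], [0.8, [0, 0, -40], 0], [0.8, [0, 0, -40], 0]]}}

```text
t: 4.17
ee_pos: [612.4, 35.2, 94.2]
orientation: [-2.07, -2.36, 0.003]
ft_force: [-0.4, 0.7, -1.4]
width: 27.8
grasp_force: 30.0
```

>>> {"method": "servo_tool", "body": {"plan": [[0.8, [2, -0.5, -15], 0], [0.8, [2, -0.5, -20], 0], [0.8, [2, -0.5, -20], 0], [0.8, [2, -0.5, -20], 0], [0.8, [2, -0.5, -20], 0]]}}

```text
t: 4.58
ee_pos: [616.0, 33.9, 74.9]
orientation: [2.073, 2.361, 0.0]
ft_force: [0.6, -0.0, -0.5]
width: 28.2
grasp_force: 30.0
```

```bash
python3 - <<'E'
from h import *
o=ctrl.get_obs(); e=o['ee_pos'];print(e,o['width'],o['ft_force'])
rv=o['orientation']; yaw=(2*np.arctan2(rv[1],rv[0]))%np.pi-np.pi/2; print(yaw)
s=ctrl.get_image('side');cv2.imwrite('pics/side3.png',s);s0=cv2.imread('pics/side0.png')
p=(619.8,-6.9,.132); A=[]; k=8
for im in(s0,s):
    oo=np.array((254,255)); c=crop(im,*oo,50,65,k)
    if im is s: draw(c,'side',(e[0],e[1],yaw),box(0,0,28,24,e[2]-35+12,e[2]-35+48)+box(0,0,20,16,e[2]-35,e[2]-35)[:1],oo,k,(0,255,0))
    draw(c,'side',p,box(0,42,22.5,18.5,34,34)[:1]+box(0,42,40,34,34,34)[:1]+box(0,42,75,34,26,26)[:1],oo,k,(0,255,255))
    A.append(c)
cv2.imwrite('pics/c4.png',np.hstack(A))
E
```

```text
[615.985897    33.93346234  74.87095206] 28.24703137737793 [ 0.55447467 -0.04544487 -0.49609944]
0.12969051089839345
```

View pics/c4.png

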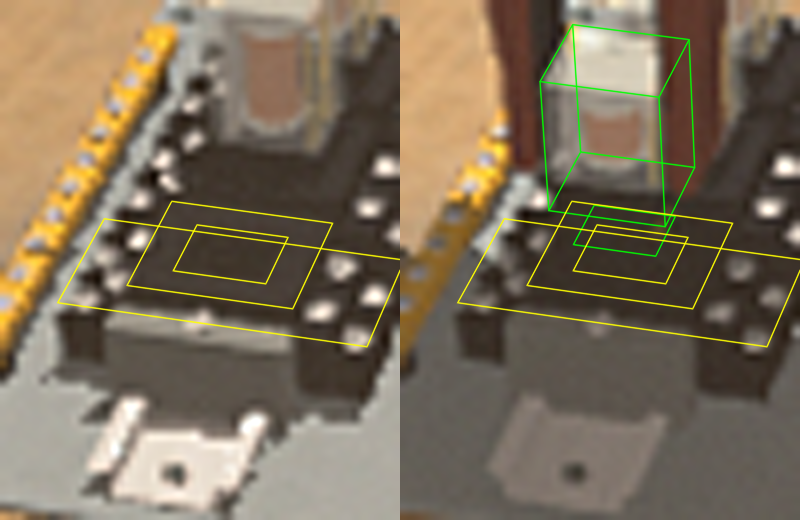

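The held relay sits over the hole within about 1–2 mm (green plug outline vs yellow hole near crop (625,250)). Checking the settled pose and descending to contact.

>>> {"method": "servo_tool", "body": {"plan": [[0.8, [0, 0, 0], 0], [0.8, [0, 0, 0], 0], [0.8, [0, 0, 0], 0], [0.8, [0, 0, 0], 0]]}}

```text
t: 4.97
ee_pos: [615.9, 33.9, 74.9]
orientation: [2.073, 2.361, 0.0]
ft_force: [-0.5, -0.4, -0.8]
width: 27.7
grasp_force: 30.0
```

```bash
python3 - <<'E'
from h import *
s=cv2.imread('pics/side0.png').sum(2)/3.; t=cv2.imread('pics/top0.png').sum(2)/3.
p=(619.8,-6.9,.132)
# rectify socket top plane (z=34) from both pictures, 1 mm grid
for n,im in(('top',t),('side',s)):
    xs=np.arange(20,-21,-2);ys=np.arange(58,25,-2)
    G=np.array([[(x,y,34) for y in ys] for x in xs]).reshape(-1,3)
    q=proj(n,T(p,G)).astype(np.float32)
    v=cv2.remap(im.astype(np.float32),q[:,0].reshape(len(xs),-1),q[:,1].reshape(len(xs),-1),cv2.INTER_LINEAR)
    print(n,ys-42)
    for x,r in zip(xs,v): print(x,r.astype(int).tolist())
E
```

```text
top [ 16  14  12  10   8   6   4   2   0  -2  -4  -6  -8 -10 -12 -14 -16]
20 [61, 51, 64, 96, 124, 116, 81, 50, 50, 50, 61, 83, 106, 114, 92, 53, 59]
18 [55, 50, 48, 48, 59, 63, 56, 48, 47, 45, 46, 49, 53, 58, 58, 48, 67]
16 [55, 50, 48, 48, 48, 48, 48, 47, 47, 47, 47, 47, 48, 49, 48, 48, 67]
14 [56, 47, 44, 44, 44, 44, 46, 46, 47, 48, 49, 46, 46, 47, 47, 47, 50]
12 [54, 46, 43, 40, 38, 37, 40, 38, 34, 35, 38, 36, 39, 43, 46, 51, 78]
10 [66, 46, 43, 34, 24, 22, 26, 30, 29, 29, 30, 28, 27, 35, 43, 50, 75]
8 [72, 46, 42, 37, 35, 36, 37, 36, 34, 35, 36, 37, 34, 37, 42, 48, 61]
6 [60, 48, 42, 36, 40, 44, 47, 47, 46, 46, 45, 42, 36, 36, 43, 45, 61]
4 [57, 50, 43, 36, 41, 45, 47, 47, 48, 48, 47, 43, 37, 35, 45, 45, 69]
2 [60, 51, 44, 39, 41, 45, 47, 47, 48, 48, 48, 43, 37, 36, 42, 44, 84]
0 [63, 51, 43, 40, 39, 46, 48, 48, 48, 47, 47, 43, 34, 30, 44, 46, 88]
-2 [62, 52, 43, 38, 39, 46, 48, 48, 48, 47, 48, 47, 43, 39, 44, 48, 79]
-4 [55, 48, 41, 38, 40, 47, 47, 48, 48, 48, 48, 47, 45, 43, 44, 48, 54]
-6 [63, 48, 41, 40, 43, 48, 48, 50, 48, 48, 48, 47, 43, 42, 44, 49, 58]
-8 [62, 48, 42, 41,
[... 1381 characters left out ...]
2, 52, 53, 52, 52, 54, 54, 56, 60, 62, 63, 60]
-4 [57, 62, 63, 60, 55, 53, 51, 51, 52, 52, 53, 54, 56, 57, 59, 62, 61]
-6 [58, 62, 64, 63, 55, 53, 52, 53, 53, 52, 53, 54, 55, 57, 60, 62, 61]
-8 [60, 63, 64, 60, 56, 53, 54, 53, 52, 52, 53, 53, 54, 58, 60, 62, 63]
-10 [57, 63, 64, 64, 59, 55, 56, 55, 55, 55, 53, 52, 55, 57, 61, 62, 63]
-12 [59, 62, 63, 62, 60, 58, 59, 60, 60, 60, 58, 57, 58, 61, 62, 62, 59]
-14 [59, 63, 63, 63, 62, 61, 62, 63, 62, 61, 60, 61, 62, 61, 62, 64, 61]
-16 [59, 63, 62, 63, 64, 62, 62, 63, 63, 62, 62, 62, 61, 61, 62, 62, 60]
-18 [57, 59, 61, 63, 62, 62, 63, 60, 59, 59, 59, 59, 60, 60, 60, 61, 59]
-20 [52, 52, 52, 52, 55, 54, 52, 52, 52, 51, 52, 52, 53, 55, 57, 56, 54]
```

Rectified hole centre ≈ (613.7, 34.3) from both cameras.

>>> {"method": "servo_tool", "body": {"plan": [[0.8, [-2.2, 0.4, 0], 0], [0.8, [-2.2, 0.4, 0], 0], [0.8, [-2.2, 0.4, -2], 0], [0.8, [-2.2, 0.4, -4], 0], [0.8, [-2.2, 0.4, -6], 0], [0.8, [-2.2, 0.4, -8], 0], [0.8, [-2.2, 0.4, -10], 0], [0.8, [-2.2, 0.4, -10], 0]]}}

```text
t: 5.63
ee_pos: [613.3, 34.3, 64.1]
orientation: [-2.072, -2.36, 0.001]
ft_force: [-0.6, -0.7, -0.3]
width: 27.7
grasp_force: 30.0
```

>>> {"method": "servo_tool", "body": {"plan": [[0.8, [0, 0, -2], 0], [0.8, [0, 0, -4], 0], [0.8, [0, 0, -5.5], 0], [0.8, [0, 0, -7], 0], [0.8, [0, 0, -8], 0], [0.8, [0, 0, -8], 0]]}}

```text
t: 6.13
ee_pos: [613.6, 34.3, 57.3]
orientation: [-2.073, -2.361, 0.0]
ft_force: [-2.1, 0.4, 6.3]
width: 27.7
grasp_force: 30.0
```

>>> {"method": "servo_tool", "body": {"plan": [[0.8, [0, 0, -1], 0], [0.8, [0, 0, -1], 0], [0.8, [0, 0, -1], 0]]}}

```text
t: 6.38
ee_pos: [613.7, 34.3, 57.3]
orientation: [2.073, 2.361, 0.0]
ft_force: [-6.2, -0.9, 16.1]
width: 27.7
grasp_force: 30.0
```

>>> {"method": "servo_tool", "body": {"plan": [[0.3, [0, 0, -1], 0], [0.3, [0, 0, 0], 0], [0.3, [0, 0, 0], 0], [0.3, [0, 0, 0], 0], [0.3, [0, 0, 0], 0], [0.3, [0, 0, 35], 0], [0.3, [0, 0, 70], 0], [0.3, [0, 0, 110], 0], [0.3, [0, 0, 140], 0], [0.3, [0, 0, 140], 0]]}}

```text
t: 7.22
ee_pos: [617.4, 34.5, 202.4]
orientation: [2.068, 2.355, 0.012]
ft_force: [1.2, -0.0, 0.1]
width: 61.2
grasp_force: 0.0
```

```bash
python3 - <<'E'
from h import *
t=cv2.imread('pics/top0.png');s=cv2.imread('pics/side0.png')
b=(522.5,-323.7,-.425); A=[]
c1=T(b,[(0,-8,0)])[0]; p=(c1[0],c1[1],b[2]); print(p)
for n,im,oo,w,h,k in(('top',t,(432,222),44,54,10),('side',s,(352,175),54,60,9)):
    oo=np.array(oo);c=crop(im,*oo,w,h,k)
    draw(c,n,b,box(0,0,92,64,40,40)[:1]+box(0,-8,60,21,40,40)[:1],oo,k,(255,0,255))
    draw(c,n,p,[[(25,-10,45),(25,10,45),(18,10,86),(18,-10,86),(25,-10,45)],[(-25,-10,45),(-25,10,45),(-18,10,86),(-18,-10,86),(-25,-10,45)],[(-11,0,113),(11,0,113)]],oo,k,(0,255,0))
    A.append(cv2.copyMakeBorder(c,0,max(0,540-c.shape[0]),0,0,0))
A=np.hstack(A);print(A.shape);cv2.imwrite('pics/c5.png',A[:, :800] if A.shape[1]<=926 and 0 else cv2.resize(A,(800,int(540*800/A.shape[1]))))
E
```

```text
(np.float64(519.2014337460527), np.float64(-330.98830986363225), -0.425)
(540, 926, 3)
```

View pics/c5.png

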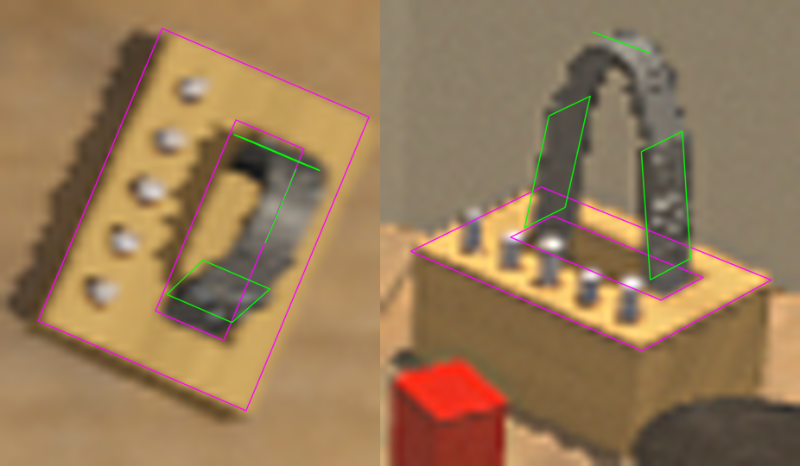

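Overlay: the nominal tongs outline fits the real one within 1–2 mm in both views (bow centre top crop (287,205), side (625,38)). Moving over the tongs.

>>> {"method": "servo_tool", "body": {"plan": [[0.2, [-94.5, -366, 0], -31.8], [0.2, [-94.5, -366, 0], -31.8], [0.2, [-94.5, -366, 0], -31.8], [0.2, [-94.5, -366, 0], -31.8], [0.2, [-94.5, -366, 0], -31.8], [0.2, [-94.5, -366, 0], -31.8], [0.2, [-94.5, -366, 0], -31.8], [0.2, [-94.5, -366, 0], -31.8], [0.2, [-94.5, -366, 0], -31.8], [0.2, [-94.5, -366, 0], -31.8]]}}

```text
t: 8.05
ee_pos: [517.2, -337.5, 195.0]
orientation: [2.643, 1.696, -0.002]
ft_force: [-0.2, 1.0, 0.1]
width: 70.1
grasp_force: 0.0
```

>>> {"method": "servo_tool", "body": {"plan": [[0.2, [0, 0, 0], 0], [0.2, [0, 0, 0], 0], [0.2, [0, 0, 0], 0]]}}

```text
t: 8.3
ee_pos: [519.2, -330.3, 195.1]
orientation: [-2.638, -1.703, 0.0]
ft_force: [-0.1, -0.4, 0.1]
width: 70.0
grasp_force: 0.0
```

```bash
python3 - <<'E'
from h import *
o=ctrl.get_obs(); e=o['ee_pos'];rv=o['orientation']; print(e,(2*np.arctan2(rv[1],rv[0]))%np.pi-np.pi/2)
s=ctrl.get_image('side');cv2.imwrite('pics/side4.png',s);t=ctrl.get_image('top');cv2.imwrite('pics/top4.png',t)
# spare check: project home pose; tongs check: pads
R=cv2.Rodrigues(rv)[0]; p=(619.8,-6.9,.132);q=(613.7,34.3,.13)
P=np.array([e+R@np.array([sx*10,sy*o['width']/2,14]) for sx,sy in((-1,-1),(1,-1),(1,1),(-1,1))])
A=[]
for n,oo,w,h in(('side',(250,225),66,65),('side',(345,120),67,120)):
    oo=np.array(oo);k=6;c=crop(s,*oo,w,h,k)
    draw(c,n,q,box(0,0,28,24,34,70),oo,k,(0,255,0));draw(c,n,p,box(0,0,28,24,34,82)+box(0,-42,28,24,70,70)[:1],oo,k,(0,255,255))
    draw(c,n,(0,0,0),[P[[0,1]],P[[2,3]]],oo,k,(0,0,255))
    A.append(cv2.copyMakeBorder(c[:600],0,max(0,600-c.shape[0]),0,0,0))
cv2.imwrite('pics/c6.png',np.hstack(A))
E
```

```text
[ 519.17472365 -330.31918179  195.09174085] -0.42428271325469247
```

View pics/c6.png

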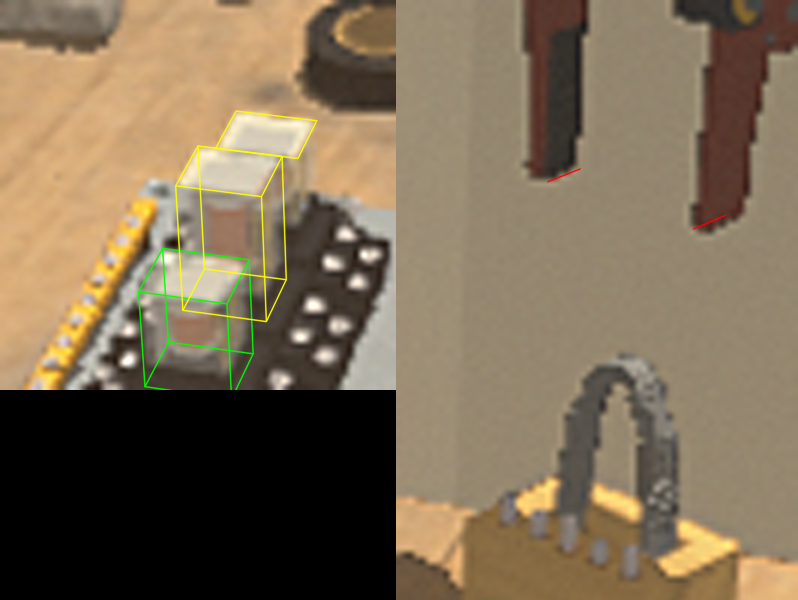

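The spare is home (green outline matches, crop 140–250, 250–390), and the fingertips match their predicted places. Descending on the tongs.

>>> {"method": "servo_tool", "body": {"plan": [[0.2, [0, -1.4, -30], 0], [0.2, [0, -1.4, -60], 0], [0.2, [0, -1.4, -85], 0], [0.2, [0, -1.4, -105], 0], [0.2, [0, -1.4, -120], 0], [0.2, [0, -1.4, -130], 0], [0.2, [0, -1.4, -136], 0], [0.2, [0, -1.4, -136], 0], [0.2, [0, -1.4, -136], 0]]}}

```text
t: 9.15
ee_pos: [519.6, -332.9, 60.1]
orientation: [2.639, 1.703, 0.0]
ft_force: [0.2, 0.3, 1.2]
width: 70.0
grasp_force: 0.0
```

>>> {"method": "servo_tool", "body": {"plan": [[0.35, [0, 0, 0], 0], [0.42, [0, 0, 0], 0], [0.45, [0, 0, 0], 0], [0.46, [0, 0, 0], 0], [0.465, [0, 0, 0], 0], [0.465, [0, 0, 0], 0], [0.465, [0, 0, 0], 0], [0.465, [0, 0, 0], 0]]}}

```text
t: 9.82
ee_pos: [519.6, -333.4, 60.3]
orientation: [2.639, 1.702, 0.001]
ft_force: [-0.6, -0.0, 5.7]
width: 47.2
grasp_force: 7.3
```

>>> {"method": "servo_tool", "body": {"plan": [[0.478, [0, 0, 0], 0], [0.478, [0, 0, 0], 0], [0.478, [0, 0, 0], 0], [0.478, [0, 0, 0], 0]]}}

```text
t: 10.15
ee_pos: [519.6, -333.4, 60.2]
orientation: [2.639, 1.702, 0.001]
ft_force: [0.1, -1.3, 6.0]
width: 45.9
grasp_force: 7.6
```

>>> {"method": "servo_tool", "body": {"plan": [[0.478, [0, 0, 8], 0], [0.478, [0, 0, 16], 0], [0.478, [0, 0, 30], 0], [0.478, [0, 0, 45], 0], [0.478, [0, 0, 60], 0], [0.478, [0, 0, 80], 0], [0.478, [0, 0, 100], 0], [0.478, [0, 0, 115], 0], [0.478, [0, 0, 115], 0], [0.478, [0, 0, 115], 0]]}}

```text
t: 10.98
ee_pos: [519.6, -333.4, 176.1]
orientation: [2.638, 1.701, 0.002]
ft_force: [-0.3, 0.6, -0.6]
width: 46.1
grasp_force: 4.8
```

>>> {"method": "servo_tool", "body": {"plan": [[0.478, [5, 15, 0], 2], [0.478, [15, 45, 0], 6], [0.478, [26, 80, 0], 9], [0.478, [38, 120, 0], 13], [0.478, [50, 160, 0], 17], [0.478, [62, 200, 0], 21], [0.478, [74, 240, 0], 25], [0.478, [84, 275, 0], 28], [0.478, [93, 305, 0], 30], [0.478, [99.6, 326, 0], 31.8]]}}

```text
t: 11.82
ee_pos: [618.1, -3.2, 173.2]
orientation: [-2.065, -2.364, 0.002]
ft_force: [-0.3, -0.1, 0.2]
width: 45.7
grasp_force: 4.8
```

>>> {"method": "servo_tool", "body": {"plan": [[0.478, [0, 0, 0], 0], [0.478, [0, 0, 0], 0], [0.478, [0, 0, 0], 0], [0.478, [0, 0, 0], 0]]}}

```text
t: 12.15
ee_pos: [617.9, -7.9, 174.0]
orientation: [-2.073, -2.359, 0.002]
ft_force: [-0.1, -0.8, -0.3]
width: 45.8
grasp_force: 4.8
```

```bash
python3 - <<'E'
from h import *
o=ctrl.get_obs(); e=o['ee_pos'];rv=o['orientation']; y=(2*np.arctan2(rv[1],rv[0]))%np.pi-np.pi/2
print(e,y,o['width'],o['grasp_force'],o['qpos'].round(2))
s=ctrl.get_image('side');cv2.imwrite('pics/side5.png',s)
z0=e[2]-54; p=(619.2,-7.3,.131); g=(e[0],e[1],y)
oo=np.array((245,165));k=6;c=crop(s,*oo,90,100,k); d=c.copy()
draw(d,'side',p,box(0,0,28,24,34,82),oo,k,(0,255,255))
# jaws at 38 mm apart, plates
for sx in(1,-1): draw(d,'side',g,[[(sx*19,-9,z0),(sx*19,9,z0),(sx*19,9,z0+22),(sx*19,-9,z0+22),(sx*19,-9,z0)],[(sx*23,-10,z0+39),(sx*23,10,z0+39),(sx*21,10,z0+80),(sx*21,-10,z0+80),(sx*23,-10,z0+39)]],oo,k,(0,255,0))
A=np.hstack([c[:,:270],d[:,:]]) ; print(A.shape)
cv2.imwrite('pics/c7.png',A[:, :800])
E
```

```text
[617.92864804  -7.86230614 174.04147737] 0.1287963470784108 45.811375360971894 4.784824401140213 [-0.03  0.49  1.69 -0.    0.97 -0.16]
(600, 810, 3)
```

View pics/c7.png

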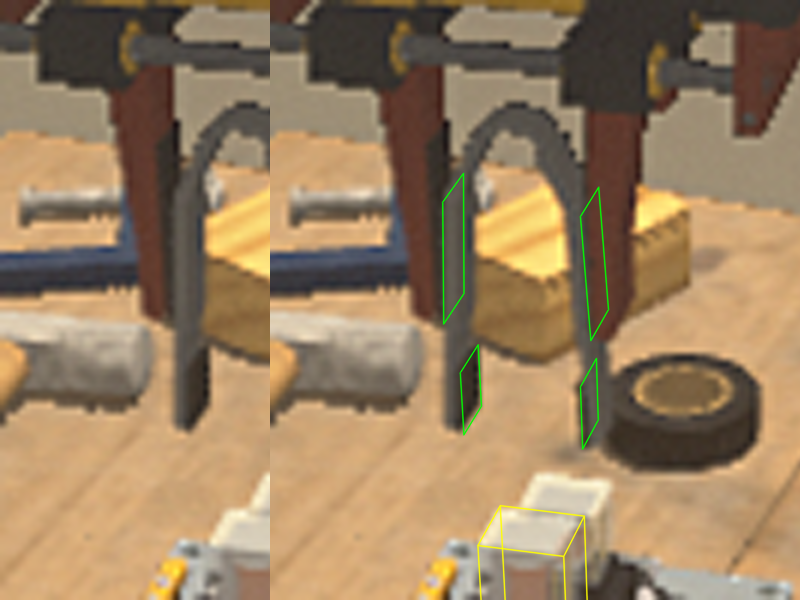

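The tongs hang upright with jaws where predicted (crop tips (465,430), (590,445)), relay outline below matches. Lowering over the relay.

>>> {"method": "servo_tool", "body": {"plan": [[0.478, [1.3, 0.5, -10], 0], [0.478, [1.3, 0.5, -20], 0], [0.478, [1.3, 0.5, -28], 0], [0.478, [1.3, 0.5, -32], 0], [0.478, [1.3, 0.5, -32], 0], [0.478, [1.3, 0.5, -32], 0]]}}

```text
t: 12.7
ee_pos: [619.7, -6.7, 142.1]
orientation: [-2.072, -2.36, 0.001]
ft_force: [0.3, -0.7, 0.0]
width: 45.9
grasp_force: 4.8
```

>>> {"method": "servo_tool", "body": {"plan": [[0.478, [0, 0, -3], 0], [0.478, [0, 0, -6], 0], [0.478, [0, 0, -9], 0], [0.478, [0, 0, -12], 0], [0.478, [0, 0, -15], 0], [0.478, [0, 0, -15], 0]]}}

```text
t: 13.2
ee_pos: [619.6, -6.5, 127.0]
orientation: [-2.072, -2.36, 0.001]
ft_force: [-0.1, 0.8, -0.8]
width: 46.2
grasp_force: 4.8
```

>>> {"method": "servo_tool", "body": {"plan": [[0.478, [-0.4, -0.6, -4], 0], [0.478, [-0.4, -0.6, -8], 0], [0.478, [-0.4, -0.6, -12], 0], [0.478, [-0.4, -0.6, -16], 0], [0.478, [-0.4, -0.6, -20], 0], [0.478, [-0.4, -0.6, -22], 0], [0.478, [-0.4, -0.6, -22], 0]]}}

```text
t: 13.78
ee_pos: [619.2, -7.2, 104.9]
orientation: [-2.072, -2.36, 0.001]
ft_force: [-0.5, 0.8, -1.1]
width: 45.8
grasp_force: 4.8
```

Now squeeze.

>>> {"method": "servo_tool", "body": {"plan": [[0.5, [0, 0, 0], 0], [0.52, [0, 0, 0], 0], [0.55, [0, 0, 0], 0], [0.6, [0, 0, 0], 0], [0.7, [0, 0, 0], 0], [0.8, [0, 0, 0], 0], [0.8, [0, 0, 0], 0], [0.8, [0, 0, 0], 0], [0.8, [0, 0, 0], 0]]}}

```text
t: 14.53
ee_pos: [619.8, -7.2, 105.9]
orientation: [2.073, 2.36, 0.0]
ft_force: [0.7, 0.5, 1.9]
width: 39.6
grasp_force: 30.0
```

>>> {"method": "servo_tool", "body": {"plan": [[0.8, [0, 0, 2], 0], [0.8, [0, 0, 4], 0], [0.8, [0, 0, 7], 0], [0.8, [0, 0, 10], 0], [0.8, [0, 0, 14], 0], [0.8, [0, 0, 18], 0], [0.8, [0, 0, 23], 0], [0.8, [0, 0, 28], 0], [0.8, [0, 0, 34], 0], [0.8, [0, 0, 40], 0]]}}

```text
t: 15.37
ee_pos: [619.7, -7.2, 146.4]
orientation: [2.073, 2.361, 0.0]
ft_force: [0.0, -0.7, -1.5]
width: 39.9
grasp_force: 30.0
```

>>> {"method": "servo_tool", "body": {"plan": [[0.8, [0, 0, 6], 0], [0.8, [0, 0, 14], 0], [0.8, [0, 0, 22], 0], [0.8, [0, 0, 30], 0], [0.8, [0, 0, 40], 0], [0.8, [0, 0, 50], 0], [0.8, [0, 0, 58], 0], [0.8, [0, 0, 62], 0], [0.8, [0, 0, 62], 0], [0.8, [0, 0, 62], 0]]}}

```text
t: 16.2
ee_pos: [619.6, -7.2, 207.8]
orientation: [2.073, 2.361, 0.0]
ft_force: [0.9, -0.1, -1.6]
width: 39.4
grasp_force: 30.0
```

>>> {"method": "servo_tool", "body": {"plan": [[0.8, [0, 0, 0], 0], [0.8, [0, 0, 0], 0], [0.8, [0, 0, 0], 0], [0.8, [0, 0, 0], 0], [0.8, [0, 0, 0], 0], [0.8, [0, 0, 0], 0]]}}

```text
t: 16.7
ee_pos: [619.6, -7.2, 207.5]
orientation: [-2.073, -2.361, 0.0]
ft_force: [0.6, 0.8, -0.4]
width: 39.6
grasp_force: 30.0
```

```bash
python3 - <<'E'
from h import *
o=ctrl.get_obs(); e=o['ee_pos']; print(e,o['width'],o['grasp_force'])
s=ctrl.get_image('side');cv2.imwrite('pics/side6.png',s)
dz=e[2]-105.5
oo=np.array((240,150));k=4;c=crop(s,*oo,110,150,k)
draw(c,'side',(e[0],e[1],.131),box(0,0,28,24,34+dz,82+dz),oo,k,(0,255,255))
draw(c,'side',(613.7,34.3,.13),box(0,0,28,24,34,70),oo,k,(0,255,0))
cv2.imwrite('pics/c8.png',c)
E
```

```text
[619.55525096  -7.183687   207.47879608] 39.6217909856232 29.96989483013749
```

View pics/c8.png

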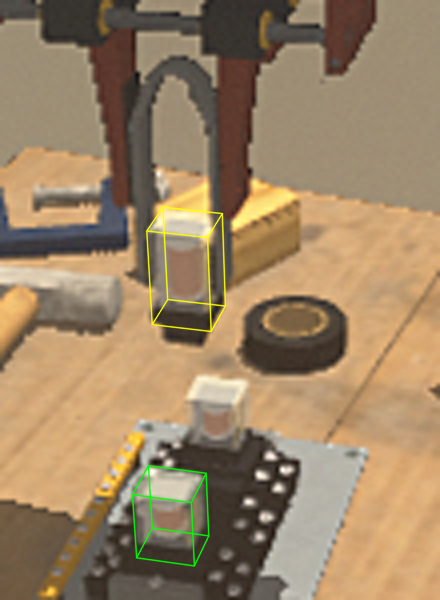

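The tongs hold the failed relay upright at crop (187,270), as the yellow outline predicts, with its foot at about 124 mm. The spare is home at (170,515) and the good relay is still seated at (215,405).

```bash
python3 -c "
from workcell import ctrl
print(ctrl.close_job())"
```

```text
the job is handed in; nothing more can be done
None
```

The job is handed in, with no verdict returned: in the last picture the spare relay is home in the empty socket and released, the tongs hold the failed relay upright with its foot about 124 mm above the bench, the other relay is still seated, and nothing I moved came near the tin, spool or tape.

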